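# Set the slice thickness and hold the food processor on pulse

### The arm

A 6-joint arm with a two-finger parallel gripper is mounted at the origin on the work surface. World frame = base frame: x ahead of the robot, y to its left, z up, the work surface at z = 0. Lengths are in mm, angles in rad, forces in N, time in s.
With the tool pointing down it reaches from about 250 to 800 mm from the base axis. Payload 3.9 kg.
Tool frame: the origin (TCP) lies between the finger pads; the fingertips stand 22 mm ahead of it and the grasp point (between the pads) lies 3 mm ahead of it (env.nose_length is the distance from the TCP to the fingertips, in mm); z points along the fingers, y is the line along which they close (so a half turn about z gives the same grasp; the last joint's range is limited). The gripper opens to 85 mm and grips with 20 to 120 N. Pads are 22 mm wide; open, the fingers measure 114 mm over their backs; the gripper's body (76 mm by 85 mm) begins 54 mm behind the grasp point. The pads swing forward as they close: fully open they stand 13 mm farther back than shut.
Start: joints at [-1.115, 0.26, -0.138, 1.173, 0, 1.571], TCP at [231.089, -471.395, 253.304] pointing down, gripper open.
Joint ranges: [-2.78, 2.78], [-0.83, 1.72], [-1.28, 1.37], [-1.9, 2.12], [-1.57, 1.48], [-3.14, 3.14]. Speed limits (rad/s): [2.57, 2.57, 3.14, 3.14, 3.14, 3.14].

### API

Orientations are given as [roll, pitch, yaw] about the fixed x, y, z axes, in that order (R = Rz(yaw) Ry(pitch) Rx(roll)).
In Python, from cell import env gives the robot as it stands.
- The arm moves only by the shell command python3 inch.py 'ROWS' [OPENING] [FORCE]. ROWS is a JSON list of rows, 1 to 12 of them, each of 6 numbers: dx, dy, dz in shares of the most that a row can go, 1 being 62.5 mm, then a rotation vector rx, ry, rz in units of 0.25 rad; each row shifts and turns the commanded pose from where the row before left it, along the tool's axes as they then stand; what a row does not reach is not made up. A row lasts 1/8 s, in which the tool goes at most 62.5 mm and 0.188 rad, less where a joint would pass 70% of its speed; a pose out of reach is approached as far as the arm can. OPENING is the finger opening in mm, set as the command begins (- or left out keeps the last). The fingers move at their own pace and stop on an object; FORCE is the grip in N (left out, the last holds). Time passes only in rows, so rows that do not move let the fingers close. It prints the time, the measured TCP pose, the force, the opening and the grip force at its end. Input that does not fit is refused with a message, and nothing moves.
- env.sense(): the state, without advancing time (a new reading comes with each control period).
- env.get_image(name): name is "scene" or "side" or "wrist"; returns a dict with "frame" (384x512x3 uint8, blue, green, red), "fov_y" (degrees; the focal length in pixels is half the picture's height over the tangent of half this angle, whatever the lens; pixels are square), "cx", "cy" (the principal point, pixels), "k1" (the pictures are not rectified: a ray, as slopes to the right and down, at radius r is drawn at 1 + k1 r^2 times it, then the intrinsics apply), "extrinsics" (4x4, takes a point from camera to world coordinates). Camera axes: x right, y down, z forward; pixel columns grow to the right and rows downward; lengths in mm; the calibration is good to about 2 mm. A picture is of the moment at which its call begins. There is no depth.
- env.sign_off(): hands the job in; it is judged then, once.
The state is a dict: "time_s": time; "qpos": joint angles; "qvel": joint speeds; "joint_torque": joint torques, N m; "position": TCP position; "tool_rot": TCP orientation; "wrist_force": force on the tool from outside, world axes, zero at the start; "torque": the same for the moment, N m; "width": finger opening in mm; "finger_force": force on a finger pad.
Only numpy, scipy, OpenCV 4.12 (cv2) and the standard library are available. Lean on these libraries where they do the work, as an engineer would, in place of code of your own. Each camera call takes 0.05 s, during which the arm holds its last target. There are 200 camera calls.

### The job

The food processor is loaded and switched off. Leaving it off, turn the ribbed slice-thickness dial to 5 so that it clicks home, and let go of it; then grip the red bar switch and turn it clockwise from 0, past the clicks at I and II, right to its end stop at the orange pulse mark, where a spring drives it back as soon as it is let go. Keep it held fully over on pulse for at least three seconds and finish while still holding it there; do not disturb the two food containers or the mallet.

Things in the scene. Friction and masses are not known exactly. Their poses are not given: they have to be found in the camera images.
- processor: White food processor, fixed. Origin on the table under the centre of its 250 (x) x 160 (y) mm motor housing; flat black control panel on top, 137 mm above the table. Vertical axes: dial at x +57.5, switch at x -57.5 mm, y 0. z up, operator's side -x. Bowl on the -y side: radius 94 mm, centre y -205, lid 205 high; feed tube at y -250, 303 high; bowl handle out to x -131 mm.
- dial_grip (a point): Grip point of the slice-thickness dial, for a grasp from above: on the dial's axis, 26 mm above the panel (163 mm above the table). The point turns with the dial: its +x points along the white index line on top of the sleeve, z up.
- dial_sleeve: The dial's grey ribbed round sleeve: 39 mm diameter, from 4 to 34 mm above the panel, on an aluminium flange of 54 mm diameter, 4 mm thick, that turns with it. Origin on the axis at panel height, +x along the white index line, z up. White numerals 1 to 6 on the panel: 1 lies 75 deg from the processor's +x towards +y, then every 30 deg clockwise, through +x, to 6 at 75 deg towards -y.
- thickness_dial (a joint): Angle of the slice-thickness dial in rad, growing clockwise seen from above: 0 = index at 1 (stop), each number 0.5236 more: 2 at 0.524, 3 at 1.047, 4 at 1.571, 5 at 2.094, 6 at 2.618 (stop). It clicks into each number; turning takes up to 0.07 Nm; let go between numbers it falls into the nearest. Starts from 1 to 3, as a rule clicked in.
- switch_grip (a point): Grip point of the switch, for a grasp from above across the bar: on the switch's axis, inside the red bar, 27 mm above the panel (164 mm above the table). The point turns with the switch: its +x points along the bar to the end with the white line (the pointer), y across the bar, z up.
- switch_bar: The switch's red bar: 46 mm long, 13 mm wide, from 6 to 36 mm above the panel, on a black disc of 52 mm diameter, 6 mm thick, that turns with it. Origin on the axis at panel height, +x to its pointer end. Marks on the panel, from the processor's +x: 0 at 45 deg and I at 15 deg towards +y, II at 15 deg and the orange pulse mark at 27 deg towards -y.
- pulse_switch (a joint): Angle of the switch in rad, growing clockwise seen from above: 0 = off (stop), about 0.5 = I and 1.0 = II (clicks, it stays there), 1.257 = pulse (end stop, orange mark; a spring turns it back to II when let go). Turning takes up to 0.2 Nm to I and II, up to 0.24 Nm from II to pulse, and about 0.18 Nm to hold it there. Starts at 0.
- cup_blue: Bystander: lidded clear food container with blue contents, 117 mm across the lid, 90 mm at the foot, 85 mm high, beside the housing's +y side. Origin at the centre of its underside.
- cup_green: Bystander: the same container with green contents.
- mallet: Bystander: rubber mallet lying beyond the processor. Wooden handle 250 mm long, 26 mm diameter, along its x; black head 62 mm diameter, 85 mm long, centred at x = +80 mm. Origin on the table below the handle's axis.

How it is judged (in metres and radians):
On the way, in this order (a step that is already met when the one before it is completed fails the run):
1. with the switch still at 0, the thickness dial is at 5 (within 7 deg), at rest and let go (value of joint thickness_dial between 1.974 and 2.214 rad and velocity of joint thickness_dial between -0.1 and 0.1 rad/s and value of joint pulse_switch below 0.15 rad and contact force between the fingers and dial_sleeve below 0.1 N), for 0.2 s.
2. the switch is held on pulse (within 5 deg of its end stop) by the fingers for 2 s (value of joint pulse_switch above 1.169 rad and contact force between the fingers and switch_bar above 0.5 N), for 2 s.
At the end, for the whole second after the job is handed in: The fingers are still on the red bar and hold the switch still on pulse, within 5 deg of its end stop (joint above 1.169 rad); the thickness dial stands at 5 within 7 deg, untouched; the two containers and the mallet are within 20 mm of where they were (all of step 2 and velocity of joint pulse_switch between -0.1 and 0.1 rad/s and value of joint thickness_dial between 1.974 and 2.214 rad and contact force between the arm and dial_sleeve below 0.1 N and distance of each of cup_blue, cup_green, mallet from where it was at the start of the episode below 0.02 m); the arm keeps its last pose, push and grip.
It fails at once if the switch is turned on (half-way to I or beyond) while the thickness dial is not at 5 (value of joint pulse_switch above 0.26 rad and not (value of joint thickness_dial between 1.974 and 2.214 rad)).
It fails at once if a bystander is pushed more than 20 mm or knocked over (distance of any of cup_blue, cup_green, mallet from where it was at the start of the episode above 0.02 m or angle between any of cup_blue, cup_green, mallet's own z axis and vertical above 0.5 rad).
It also fails if it takes over 64 s, if anything falls off the work surface, if the arm or the gripper's body presses on something with over 40 N, if the wrist force passes 120 N, or if a joint passes its speed limit or range.

## Working session

There is one attempt and no reset: what is moved stays moved. The work goes in short steps, Python scripts to look and compute and a shell command to move; the robot and the scene stay as the last step left them, time stands still between calls to the robot, and variables do not carry over. Pictures are saved under pics/ and viewed, at most 10 in all, crops included, and the job is handed in when it is done.

```bash
ls; mkdir -p pics
cat > h.py <<'E'
import numpy as np, cv2
from cell import env
from scipy.spatial.transform import Rotation as R
def K(im):
    h=im["frame"].shape[0]; f=h/2/np.tan(np.radians(im["fov_y"])/2)
    return f
def ray(im,u,v):
    f=K(im); d=np.array([(u-im["cx"])/f,(v-im["cy"])/f]); s=d.copy()
    for _ in range(30): s=d/(1+im["k1"]*(s@s))
    E=np.array(im["extrinsics"]); r=E[:3,:3]@np.array([s[0],s[1],1]); return E[:3,3],r
def onz(im,u,v,z):
    o,r=ray(im,u,v); return o+r*(z-o[2])/r[2]
def cross(a,b):
    A=0;B=0
    for o,r in (a,b):
        r=r/np.linalg.norm(r);P=np.eye(3)-np.outer(r,r);A=A+P;B=B+P@o
    p=np.linalg.solve(A,B); return p,[np.linalg.norm(np.cross(p-o,r/np.linalg.norm(r))) for o,r in(a,b)]
def proj(im,p):
    E=np.array(im["extrinsics"]);c=E[:3,:3].T@(np.array(p)-E[:3,3]);s=c[:2]/c[2];s=s*(1+im["k1"]*(s@s));return s*K(im)+[im["cx"],im["cy"]]
E
python3 - <<'E'
from h import *
ims=[env.get_image(n) for n in("scene","side","wrist")]
for n,i in zip("scene side wrist".split(),ims):
    cv2.imwrite(f"pics/{n}0.png",i["frame"]); print(n,i["fov_y"],i["k1"],np.round(i["extrinsics"],2).tolist())
a=np.hstack([i["frame"] for i in ims[:2]]); cv2.imwrite("pics/a.png",cv2.resize(a,(800,300)))
E
```

```text
cell.py
inch.py
pics
scene 54.45377453942934 -0.06719267844189446 [[-0.44, 0.63, -0.63, 1092.73], [0.9, 0.32, -0.31, 402.15], [0.0, -0.7, -0.71, 640.13], [0.0, 0.0, 0.0, 1.0]]
side 48.83952990610261 -0.15051913190902963 [[-0.72, -0.33, 0.61, 126.72], [-0.69, 0.31, -0.65, 705.25], [0.02, -0.89, -0.45, 527.44], [0.0, 0.0, 0.0, 1.0]]
wrist 70.20641618963514 -0.05445726830225313 [[0.44, -0.86, -0.26, 296.96], [-0.9, -0.42, -0.13, -438.77], [-0.0, 0.29, -0.96, 372.07], [0.0, 0.0, 0.0, 1.0]]
```

View pics/scene0.png

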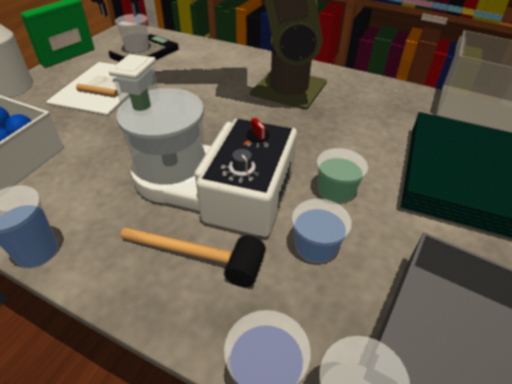

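View pics/side0.png

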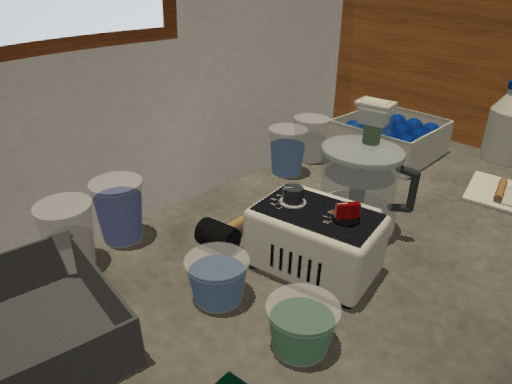

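Scene view: the panel has the dial at about (242,160) and the red bar at (258,128). In the side view the dial is at (293,195) and the bar at (348,211). The containers are on the +y side and the mallet is beyond the processor.

Run:
```python
from h import *
ims={n:env.get_image(n) for n in("scene","side")}
red={};pan={}
for n,box in(("scene",(190,105,310,235)),("side",(230,170,400,300))):
    im=ims[n];f=im["frame"];x0,y0,x1,y1=box
    h=f[y0:y1,x0:x1].astype(int)
    m=((h[...,2]>100)&(h[...,1]<60)&(h[...,0]<60)).astype(np.uint8)
    c=max(cv2.findContours(m,0,2)[0],key=cv2.contourArea)[:,0]+[x0,y0]
    red[n]=c.mean(0); print(n,"red",c.min(0),c.max(0),red[n])
    b=((h.max(2)<60)).astype(np.uint8)
    k=max(cv2.findContours(b,0,2)[0],key=cv2.contourArea)
    hull=cv2.convexHull(k); q=cv2.approxPolyN(hull,4)[0] if hasattr(cv2,'approxPolyN') else cv2.approxPolyDP(hull,6,True)[:,0]
    q=q.reshape(-1,2)+[x0,y0]; pan[n]=q
    for u,v in q: print((u,v),onz(im,u,v,137).round(1))
p=cross(ray(ims["scene"],*red["scene"]),ray(ims["side"],*red["side"]));print("red",p)
p=cross(ray(ims["scene"],242,155),ray(ims["side"],293,190));print("dial",p)
A=cv2.resize(ims["scene"]["frame"][100:240,180:310],None,fx=3,fy=3,interpolation=2)
B=cv2.resize(ims["side"]["frame"][175:275,235:400],(396*420//420,240),interpolation=2)
B=cv2.copyMakeBorder(B,0,180,0,0,0)
cv2.imwrite("pics/c.png",np.hstack([A,B]))
```

```text
scene red [251 118] [261 129] [256.92307692 123.76923077]
(np.int64(291), np.int64(128)) [405.7 162.4 137. ]
(np.int64(265), np.int64(191)) [622.5 197.  137. ]
(np.int64(203), np.int64(178)) [644.4  70.7 137. ]
(np.int64(238), np.int64(119)) [428.5  34.9 137. ]
side red [336 201] [359 206] [347.64705882 203.70588235]
(np.int64(387), np.int64(215)) [418.9  34.2 137. ]
(np.int64(359), np.int64(247)) [399.6 166.5 137. ]
(np.int64(250), np.int64(208)) [619.7 201.2 137. ]
(np.int64(286), np.int64(184)) [640.7  70.8 137. ]
red (array([467.65443666, 103.83754565, 168.56972892]), [np.float64(0.21845629956266793), np.float64(0.21845629956270687)])
dial (array([577.52567251, 124.86190842, 165.31007349]), [np.float64(1.4267891473284966), np.float64(1.426789147328492)])
```

View pics/c.png

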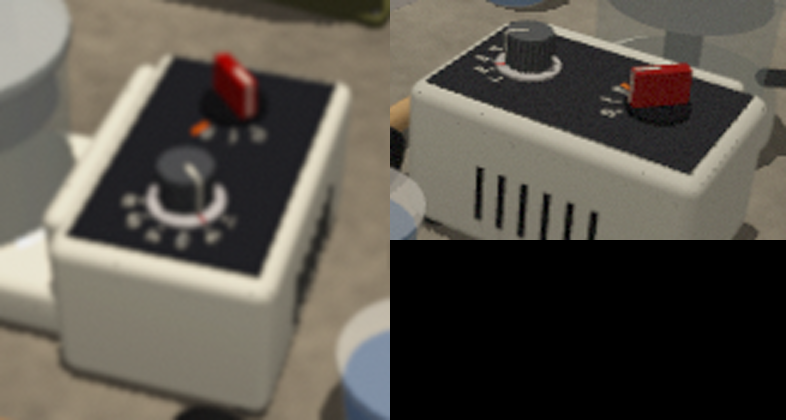

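The two views agree: panel centre (522,117), yaw about 9.2°, dial (579,126) and switch (466,108), with heights consistent with the text. Next I move over the dial for a wrist view.

```bash
cat >> h.py <<'E'
def st():
    s=env.sense(); r=R.from_euler("xyz",s["tool_rot"]); return s,np.array(s["position"]),r
def togo(t,yaw=None):
    s,p,r=st(); M=r.as_matrix(); print("t",s["time_s"],"p",p.round(1),"y-axis deg",np.degrees(np.arctan2(M[1,1],M[0,1])).round(1),"z",M[:,2].round(3),"q",np.round(s["qpos"],2),"tool delta",(M.T@(np.array(t)-p)).round(1))
E
python3 -c "
from h import *
togo([520,60,330])
print(env.sense()['tool_rot'])"
```

```text
t 0.25 p [ 231.  -471.1  252.9] y-axis deg -63.9 z [-0.     0.001 -1.   ] q [-1.11  0.26 -0.14  1.17 -0.    1.57] tool delta [ 493.3 -349.7  -76.8]
[-3.14063927e+00  1.33126631e-05  4.55815481e-01]
```
Tool y at -63.9°, tool x at 26.1°. q6=1.571, q1=-1.115. With q1=0.2, holding yaw, q6 increases? tool yaw (x dir) = q1 + c -/+ q6: 0.456 = -1.115 + ... with q6=1.571: -1.115+1.571=.456: yaw=q1+q6?? Hmm tool z down: rotation about tool z positive decreases yaw. If q6's axis is up... yaw= q1+q6 or q1 + π - q6 = 0.456 as well! (π−1.571=1.571). Ambiguous. Try and see.

Units first: shifts go in shares of 62.5 mm and turns go in units of 0.25 rad. So -37.5 mm is -0.6, 34 mm is 0.544.

```bash
python3 inch.py '[[0.544,-0.6,-0.176,0,0,0],[0.544,-0.6,-0.176,0,0,0],[0.544,-0.6,-0.176,0,0,0],[0.544,-0.6,-0.176,0,0,0],[0.544,-0.6,-0.176,0,0,0],[0.544,-0.6,-0.176,0,0,0],[0.544,-0.6,-0.176,0,0,0]]' 85 20; python3 inch.py '[[0.7136,-0.304,0,0,0,0],[0.7136,-0.304,0,0,0,0],[0.7136,-0.304,0,0,0,0],[0.7136,-0.304,0,0,0,0],[0.7136,-0.304,0,0,0,0],[0.7136,-0.304,0,0,0,0],[0,0,0,0,0,0],[0,0,0,0,0,0]]'
```

Run:
```python
from h import *
togo([579,126,230])
im=env.get_image("wrist"); cv2.imwrite("pics/w1.png",im["frame"]); np.save("w1.npy",im,allow_pickle=True)
print(proj(im,[579,126,171]),proj(im,[466,108,173]))
```

```text
time_s: 1.12
position: [329.4, -129.4, 330.8]
tool_rot: [3.141, -0.001, 0.455]
wrist_force: [1.1, -0.2, 0.0]
width: 85.0
finger_force: 0.0
time_s: 2.12
position: [518.8, 89.1, 329.9]
tool_rot: [-3.141, 0.002, 0.456]
wrist_force: [0.1, 0.4, -0.3]
width: 85.1
finger_force: 0.0
t 2.125 p [518.8  89.1 329.9] y-axis deg -63.9 z [-0.001 -0.001 -1.   ] q [ 0.17  0.24  0.04  1.37 -0.    2.86] tool delta [70.4 -6.6 99.8]
[243.99430915 108.6227961 ] [213.78056796 212.94308707]
```

View pics/w1.png

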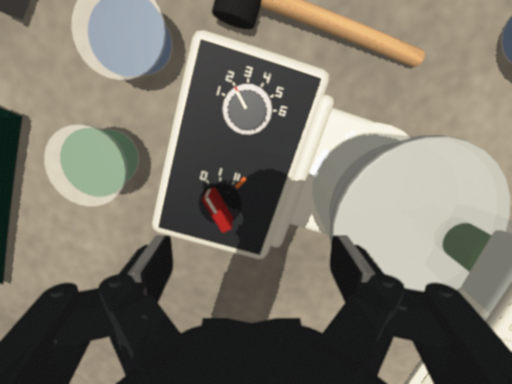

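The wrist view shows the dial ring at (246,108), with its index line running from (245,107) to (235,90), pointing at 2. The red bar is at (218,207), pointing at 0.

```bash
cat > m.py <<'E'
from h import *
def meas(im,d0=(579,126),s0=(466,108)):
    f=im["frame"].astype(int)
    u,v=proj(im,[*d0,141]).astype(int); x0,y0=u-45,v-45
    h=f[max(y0,0):v+45,max(x0,0):u+45]; x0=max(x0,0);y0=max(y0,0)
    m=(h.min(2)>110).astype(np.uint8)
    cs=cv2.findContours(m,0,1)[0]; c=max(cs,key=lambda c:cv2.contourArea(cv2.convexHull(c)))
    if cv2.contourArea(c)<50: print("small ring")
    e=cv2.fitEllipse(cv2.convexHull(c)+np.array([x0,y0])); print("ring",np.round(e[0],1),np.round(e[1],1))
    P=onz(im,*e[0],141);
    w=onz(im,e[0][0]+e[1][0]/2,e[0][1],141); print("dial",P.round(1),"radius",np.linalg.norm(w-P).round(1))
    red=((f[...,2]>90)&(f[...,1]<60)&(f[...,0]<60)).astype(np.uint8)
    c=max(cv2.findContours(red,0,1)[0],key=cv2.contourArea); r=cv2.minAreaRect(c)
    g=c[:,0].mean(0); print("red rect",r)
    b=cv2.boxPoints(r); i=0 if np.linalg.norm(b[1]-b[0])>np.linalg.norm(b[2]-b[1]) else 1
    A,B=onz(im,*b[i],173),onz(im,*b[i+1],173); d=B-A
    print("bar@173",onz(im,*r[0],173).round(1),"len",np.linalg.norm(d).round(1),"bearing",np.degrees(np.arctan2(d[1],d[0])).round(1))
    return e[0],r[0]
E
python3 - <<'E'
from m import *
im=np.load("w1.npy",allow_pickle=True).item()
e,r=meas(im)
a=onz(im,245,107,171);b=onz(im,235,90,171);d=b-a;print("idx bearing",np.degrees(np.arctan2(d[1],d[0])))
E
```

```text
ring [250.3  98.5] [63.3 70.5]
dial [590.8 125.  141. ] radius 34.1
red rect ((216.85292053222656, 213.08824157714844), (40.8166618347168, 12.690895080566406), 59.036251068115234)
bar@173 [467.3 104.9 173. ] len 46.1 bearing -126.0
idx bearing 57.175152809045294
```

To row units: 7 mm is 0.112, -0.18 rad is -0.72.

```bash
python3 inch.py '[[0.112,0,0,0,0,-0.72],[0.112,0,0,0,0,-0.72],[0.112,0,0,0,0,-0.72],[0,0,0,0,0,-0.72],[0,0,0,0,0,-0.72],[0,0,0,0,0,-0.72],[0,0,0,0,0,-0.72],[0,0,0,0,0,-0.72],[0,0,0,0,0,-0.72],[0,0,0,0,0,-0.72],[0,0,0,0,0,-0.72],[0,0,0,0,0,-0.72]]'; python3 inch.py '[[0,0,0,0,0,-0.72],[0,0,0,0,0,-0.72],[0,0,0,0,0,-0.72],[0,0,0,0,0,-0.72],[0,0,0,0,0,-0.72],[0,0,0,0,0,-0.72],[0,0,0,0,0,0],[0,0,0,0,0,0]]'
python3 - <<'E'
from m import *
togo([579,126,230])
im=env.get_image("wrist"); cv2.imwrite("pics/w2.png",im["frame"]); np.save("w2.npy",im,allow_pickle=True)
e,r=meas(im)
im1=np.load("w1.npy",allow_pickle=True).item()
e1,r1=meas(im1)
print(cross(ray(im,*e),ray(im1,*e1)),cross(ray(im,*r),ray(im1,*r1)))
E
```

```text
time_s: 3.68
position: [535.2, 100.2, 330.9]
tool_rot: [3.142, 0.0, 2.62]
wrist_force: [-0.0, 0.0, 0.3]
width: 84.8
finger_force: 0.0
time_s: 4.68
position: [535.7, 100.9, 330.6]
tool_rot: [-3.141, 0.0, -2.591]
wrist_force: [0.4, 0.6, -0.8]
width: 85.3
finger_force: 0.0
t 4.675 p [535.7 100.9 330.6] y-axis deg 121.6 z [ 0. -0. -1.] q [ 0.19  0.28  0.08  1.38 -0.   -0.36] tool delta [-50.   -1.3 100.6]
ring [243.6 218.9] [49.6 63.5]
dial [590.7 123.9 141. ] radius 30.4
red rect ((290.625732421875, 122.14259338378906), (45.83440017700195, 14.506810188293457), 69.14553833007812)
bar@173 [465.1 103.5 173. ] len 45.2 bearing 55.2
ring [250.3  98.5] [63.3 70.5]
dial [590.8 125.  141. ] radius 34.1
red rect ((216.85292053222656, 213.08824157714844), (40.8166618347168, 12.690895080566406), 59.036251068115234)
bar@173 [467.3 104.9 173. ] len 46.1 bearing -126.0
(array([591.06938231, 124.60908764, 139.60433286]), [np.float64(0.4651792556321572), np.float64(0.4651792556320446)]) (array([464.93967777, 104.47289906, 167.24764426]), [np.float64(0.12097645056213294), np.float64(0.12097645056207226)])
```

Run:
```python
from m import *
es=[]
for n in("w1","w2"):
    im=np.load(n+".npy",allow_pickle=True).item(); f=im["frame"]
    u,v=proj(im,[578.5,123.5,141]); D=np.linalg.norm(proj(im,[578.5,96.5,141])-[u,v]);print(u,v,D)
    Y,X=np.mgrid[:f.shape[0],:f.shape[1]]; rr=np.hypot(X-u,Y-v)
    for t in(140,170):
        m=((f.min(2)>t)&(rr<D+3)&(rr>D*.6)).astype(np.uint8)
        nn,l,s,_=cv2.connectedComponentsWithStats(m); k=1+np.argmax(s[1:,4])
        pts=np.argwhere(l==k)[:,::-1].astype(np.float32); e=cv2.fitEllipse(cv2.convexHull(pts)); print(t,s[k],np.round(e,1) if 0 else e, onz(im,*e[0],141).round(1))
    es.append(ray(im,*e[0]))
    x,y=int(u)-40,int(v)-40; cv2.imwrite(f"pics/{n}c.png",cv2.resize(f[y:y+80,x:x+80],(380,380),interpolation=2))
print(cross(*es))
cv2.imwrite("pics/d.png",np.hstack([cv2.imread("pics/w1c.png"),cv2.imread("pics/w2c.png")]))
```

```text
246.52179406013406 109.7430393531182 24.714850964919254
140 [223  84  49  51 775] ((246.8087158203125, 108.6414566040039), (49.04507064819336, 50.758338928222656), 176.7755584716797) [579.7 123.7 141. ]
170 [223  84  49  50 620] ((246.81455993652344, 108.63485717773438), (48.1602783203125, 49.77083206176758), 177.09898376464844) [579.7 123.7 141. ]
248.53617773529365 210.77732782328337 22.12076588583864
140 [225 190  46  32 392] ((247.72789001464844, 210.64834594726562), (41.58076477050781, 45.45126724243164), 73.87178039550781) [578.9 122.6 141. ]
170 [227 190  43  31 298] ((248.27313232421875, 209.74636840820312), (39.36703109741211, 43.03474044799805), 89.86134338378906) [577.5 122.5 141. ]
(array([579.59851387, 123.74947368, 134.90524133]), [np.float64(0.022987062606325395), np.float64(0.022987062606231207)])
```

View pics/d.png

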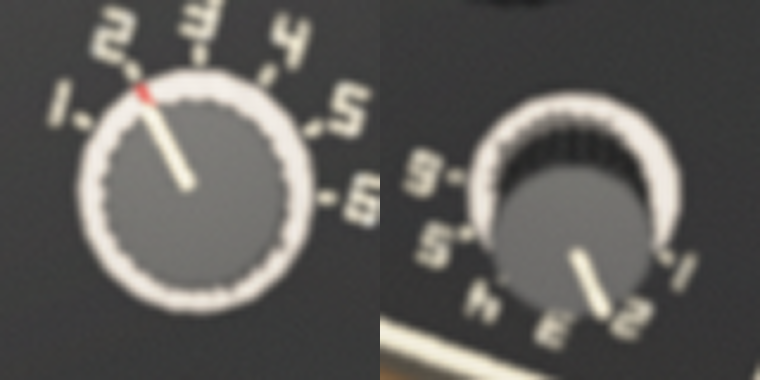

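Both crops show the index line clicked in on 2, with the dial axis at about (579,123.5). It needs +1.571 rad. Descending.

To row units: 10 mm is 0.16, 40 mm is 0.64.

```bash
python3 inch.py '[[-0.3888,-0.0272,0,0,0,0],[-0.3888,-0.0272,0,0,0,0],[0,0,0.64,0,0,0],[0,0,0.64,0,0,0],[0,0,0.64,0,0,0],[0,0,0.336,0,0,0],[0,0,0.16,0,0,0],[0,0,0.16,0,0,0],[0,0,0,0,0,0]]' 70 && python3 -c "
from h import *
togo([579,123.5,169])"
```

```text
time_s: 5.85
position: [579.2, 124.2, 169.3]
tool_rot: [3.142, -0.0, -2.588]
wrist_force: [-0.6, 0.4, 0.6]
width: 70.2
finger_force: 0.0
t 5.85 p [579.2 124.2 169.3] y-axis deg 121.7 z [-0. -0. -1.] q [ 0.21  0.42 -0.12  1.03  0.   -0.34] tool delta [ 0.5 -0.5  0.3]
```

```bash
python3 inch.py '[[0,0,0,0,0,0],[0,0,0,0,0,0],[0,0,0,0,0,0],[0,0,0,0,0,0],[0,0,0,0,0,0],[0,0,0,0,0,0]]' 0 40; python3 inch.py '[[0,0,0,0,0,0.6],[0,0,0,0,0,0.6],[0,0,0,0,0,0.6],[0,0,0,0,0,0.6],[0,0,0,0,0,0.6],[0,0,0,0,0,0.6],[0,0,0,0,0,0.6],[0,0,0,0,0,0.6],[0,0,0,0,0,0.6],[0,0,0,0,0,0.6],[0,0,0,0,0,0.284],[0,0,0,0,0,0]]'; python3 -c "
from h import *
togo([579,123.5,169]);print(env.sense()['torque'])"
```

```text
time_s: 6.6
position: [579.9, 124.2, 170.5]
tool_rot: [-3.141, 0.002, -2.588]
wrist_force: [-0.7, -1.3, 6.2]
width: 37.7
finger_force: 40.2
time_s: 8.1
position: [579.7, 123.5, 170.4]
tool_rot: [3.141, 0.002, 2.124]
wrist_force: [-1.3, -3.0, 5.4]
width: 38.1
finger_force: 40.4
t 8.1 p [579.7 123.5 170.4] y-axis deg 31.7 z [ 0.002 -0.001 -1.   ] q [ 0.21  0.42 -0.12  1.03 -0.    1.23] tool delta [ 0.4 -0.6  1.4]
[-0.65412665  0.17824884 -0.03704308]
```

```bash
python3 inch.py '[[0,0,0,0,0,0],[0,0,0,0,0,0],[0,0,0,0,0,0],[0,0,-0.24,0,0,0],[0,0,-0.48,0,0,0],[0,0,-0.64,0,0,0],[0,0,-0.64,0,0,0],[0,0,-0.48,0,0,0]]' 75; python3 inch.py '[[0,0,0,0,0,-0.716],[0,0,0,0,0,-0.716],[0,0,0,0,0,-0.716],[0,0,0,0,0,-0.716],[0,0,0,0,0,-0.716],[0,0,0,0,0,-0.716],[0,0,0,0,0,-0.716],[0,0,0,0,0,-0.716],[0,0,0,0,0,-0.716],[0,0,0,0,0,-0.716],[0,0,0,0,0,-0.716],[0,0,0,0,0,0]]'
python3 - <<'E'
from m import *
im=env.get_image("wrist"); cv2.imwrite("pics/w3.png",im["frame"])
try: meas(im)
except Exception as x: print(x)
togo([465,104,250])
E
```

```text
time_s: 9.1
position: [579.6, 124.4, 327.5]
tool_rot: [3.139, 0.001, 2.125]
wrist_force: [1.5, -0.1, -0.2]
width: 74.8
finger_force: 0.0
time_s: 10.6
position: [579.3, 124.3, 325.3]
tool_rot: [-3.141, 0.001, -2.191]
wrist_force: [-0.7, 1.0, -0.8]
width: 75.1
finger_force: 0.0
ring [243.5 177.8] [56.2 64.4]
dial [589.5 123.8 141. ] radius 32.3
red rect ((333.94622802734375, 97.38346862792969), (17.301410675048828, 49.984622955322266), 4.2891526222229)
bar@173 [467.  103.2 173. ] len 45.6 bearing -126.1
t 10.65 p [579.3 124.3 325.1] y-axis deg 144.4 z [ 0.001  0.    -1.   ] q [ 0.21  0.36  0.2   1.4   0.   -0.74] tool delta [83.1 81.1 75. ]
```

View pics/w3.png

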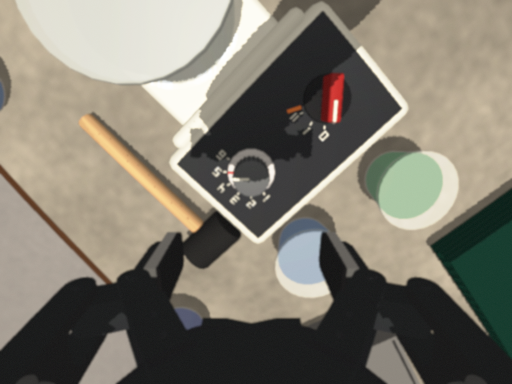

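The index now points at 5, line (252,180)→(232,178), and the switch is still at 0. I'll check the angle numerically with the red mark on the flange.

```bash
python3 - <<'E'
from m import *
im=env.get_image("wrist"); f=im["frame"].astype(int)
h=f[150:205,215:285]; m=(h[...,2]-h[...,1]>50); p=np.argwhere(m); print(len(p),p.mean(0)[::-1]+[215,150] if len(p) else "")
if len(p):
    P=onz(im,*(p.mean(0)[::-1]+[215,150]),141); d=P-[579,123.5,141]; print(P,"r",np.hypot(*d[:2]),"bearing",np.degrees(np.arctan2(d[1],d[0])),"want",9.4-45)
t,s=cv2.threshold(f[165:195,225:270].min(2).astype(np.uint8),170,255,0)
E
python3 inch.py '[[0.664,0.648,0,0,0,0],[0.6656,0.6496,0,0,0,0],[0,0,0,0,0,0],[0,0,0,0,0,0],[0,0,0,0,0,0]]'
python3 - <<'E'
from m import *
im=env.get_image("wrist"); cv2.imwrite("pics/w4.png",im["frame"])
meas(im); togo([465.5,104,171])
E
```

```text
14 [230.21428571 172.28571429]
[598.01330372 109.64003272 141.        ] r 23.52879961363817 bearing -36.09061026295088 want -35.6
time_s: 11.32
position: [466.4, 103.9, 324.7]
tool_rot: [-3.14, 0.001, -2.19]
wrist_force: [-0.8, -0.1, 0.2]
width: 75.0
finger_force: 0.0
ring [186.3 236.1] [39.3 46.9]
dial [577.8 122.5 141. ] radius 24.3
red rect ((252.0, 180.0), (42.0, 12.0), 90.0)
bar@173 [465.2 103.9 173. ] len 44.8 bearing 55.0
t 11.375 p [466.4 103.9 324.5] y-axis deg 144.5 z [ 0.001  0.    -1.   ] q [ 0.22  0.16 -0.09  1.32 -0.   -0.73] tool delta [  0.5   0.9 153.5]
```

The dial is on 5: bearing -36.1° against -35.6° wanted. Bar centre is (465.2,104) and the tool is aligned, so I grip the bar.

```bash
python3 inch.py '[[0.0112,0.016,0.64,0,0,0],[0,0,0.64,0,0,0],[0,0,0.64,0,0,0],[0,0,0.384,0,0,0],[0,0,0.16,0,0,0],[0,0,0,0,0,0],[0,0,0,0,0,0]]' 60; python3 inch.py '[[0,0,0,0,0,0],[0,0,0,0,0,0],[0,0,0,0,0,0],[0,0,0,0,0,0],[0,0,0,0,0,0],[0,0,0,0,0,0]]' 0 80;  python3 -c "
from h import *
togo([465.5,104,171]);print(env.sense()['torque'])"
```

```text
time_s: 12.25
position: [464.9, 103.9, 171.4]
tool_rot: [-3.14, 0.002, -2.189]
wrist_force: [1.4, 0.2, -0.7]
width: 59.9
finger_force: 0.0
time_s: 13.0
position: [464.4, 103.3, 171.0]
tool_rot: [-3.14, 0.001, -2.19]
wrist_force: [-0.5, -1.6, 5.9]
width: 11.8
finger_force: 78.9
t 13.0 p [464.4 103.3 171. ] y-axis deg 144.5 z [ 0.002 -0.    -1.   ] q [ 0.22  0.23 -0.41  0.93 -0.   -0.73] tool delta [-1.2 -0.5  0.1]
[-0.37192952 -0.07180473 -0.11957359]
```

Gripped, at 11.8 mm. Now turning clockwise by 1.257 rad, slightly over.

To row units: 0.12 rad is 0.48.

```bash
python3 inch.py '[[0,0,0,0,0,0.48],[0,0,0,0,0,0.48],[0,0,0,0,0,0.48],[0,0,0,0,0,0.48],[0,0,0,0,0,0.48],[0,0,0,0,0,0.48],[0,0,0,0,0,0.48],[0,0,0,0,0,0.48],[0,0,0,0,0,0.48],[0,0,0,0,0,0.48],[0,0,0,0,0,0.32],[0,0,0,0,0,0]]' - 100;  python3 -c "
from h import *
togo([465.5,104,171]);print(env.sense()['torque'])"
```

```text
time_s: 14.5
position: [463.7, 105.8, 171.1]
tool_rot: [3.137, -0.001, 2.817]
wrist_force: [-1.7, 5.4, 6.9]
width: 10.8
finger_force: 100.7
t 14.5 p [463.7 105.8 171.1] y-axis deg 71.4 z [ 0.     0.005 -1.   ] q [ 0.22  0.23 -0.41  0.93  0.    0.55] tool delta [-2.3 -1.1  0.1]
[0.96798276 0.29129246 0.78265317]
```

```bash
python3 inch.py '[[0,0,0,0,0,0.16],[0,0,0,0,0,0],[0,0,0,0,0,0]]';  python3 - <<'E'
from h import *
togo([465.5,104,171]);print(env.sense()['torque'])
a=[]
for n,(x0,y0,x1,y1) in(("scene",(215,100,295,160)),("side",(290,170,400,250))):
    f=env.get_image(n)["frame"]; a.append(cv2.resize(f[y0:y1,x0:x1],(390,290),interpolation=2))
cv2.imwrite("pics/p.png",np.hstack(a))
E
```

```text
time_s: 14.88
position: [463.7, 105.8, 171.2]
tool_rot: [3.137, -0.001, 2.781]
wrist_force: [-1.4, 3.6, 7.1]
width: 11.2
finger_force: 108.2
t 14.875 p [463.7 105.8 171.2] y-axis deg 69.3 z [ 0.     0.005 -1.   ] q [ 0.22  0.23 -0.41  0.93  0.    0.58] tool delta [-2.3 -1.   0.2]
[0.77615561 0.26846764 2.01997726]
```

View pics/p.png

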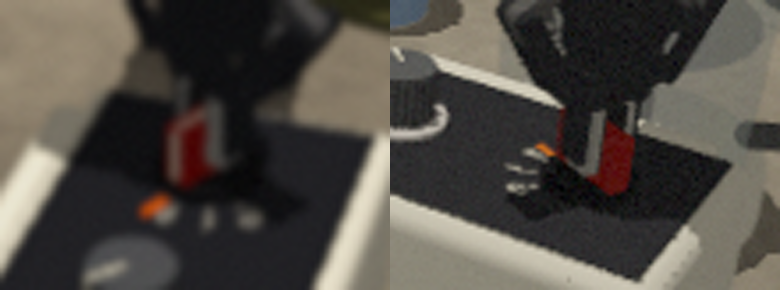

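The bar points at the orange mark, and the torque rose from 0.8 to 2.0 Nm for 0.04 rad more turn, so it is on its end stop. Holding.

```bash
for i in 1 2 3; do python3 inch.py '[[0,0,0,0,0,0],[0,0,0,0,0,0],[0,0,0,0,0,0],[0,0,0,0,0,0],[0,0,0,0,0,0],[0,0,0,0,0,0],[0,0,0,0,0,0],[0,0,0,0,0,0],[0,0,0,0,0,0],[0,0,0,0,0,0],[0,0,0,0,0,0],[0,0,0,0,0,0]]'; done; python3 -c "
from h import *
togo([465.5,104,171]);print(env.sense()['torque']);print(env.sign_off())"
```

```text
time_s: 16.48
position: [463.7, 105.8, 171.1]
tool_rot: [3.137, -0.001, 2.781]
wrist_force: [-1.7, 4.5, 6.3]
width: 11.2
finger_force: 108.2
time_s: 17.98
position: [463.7, 105.8, 171.1]
tool_rot: [3.137, -0.001, 2.781]
wrist_force: [-1.6, 4.2, 6.4]
width: 11.3
finger_force: 108.2
time_s: 19.48
position: [463.7, 105.8, 171.2]
tool_rot: [3.137, -0.001, 2.781]
wrist_force: [-2.0, 4.4, 7.0]
width: 10.9
finger_force: 108.2
t 19.475 p [463.7 105.8 171.2] y-axis deg 69.3 z [ 0.001  0.005 -1.   ] q [ 0.22  0.23 -0.41  0.93  0.    0.58] tool delta [-2.3 -1.1  0.1]
[0.79218037 0.32181064 2.07770353]
the job is handed in; nothing more can be done
None
```

The job is handed in at 19.5 s, with no verdict returned: the dial was clicked in at 5 and let go, then the switch was turned to its pulse end stop, held there over 4.5 s, and is still gripped; the containers and mallet were not touched by any planned move, but I did not re-measure them at the end.

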